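# Catch the bushings from the feeder chute and present them for counting

## Task

Pick up the blue catch box by its upright tab and, holding it under the mouth of the feeder chute, push the yellow gate's red bar up with the box's rim so that all four brass bushings slide into the box. Then carry the box away and finish still holding it, level and still, about 15 cm above the bench and centred over the round yellow mark, with all four bushings in it. Keep the box upright throughout, do not set it down once bushings are in it, and leave the can, the wrench and the small tote alone.

Things in the scene. Friction and masses are not known exactly. Their poses are not given: they have to be found in the camera images.
- catch: loose blue open catch box, about 150 g, 120 x 120 mm outside, 50 mm high, walls and floor 4 mm, with an upright grip tab outside its -x wall. Origin: centre of its underside, z up. Starts upright and empty on the bench on the robot's right (-y), tab roughly towards the robot
- tab (a point): where to grip the box's tab: box frame (-75, 0, 75) mm. The tab is 14 mm thick along the box's y, 30 mm along its x (x -90 to -60 mm), its top 90 mm above the underside, 40 mm above the rim. Grip it from above across its y faces, firmly (50 N), as the load hangs out to one side
- chute: fixed steel feeder chute. Origin: on the bench straight below its lip; z up; pieces come off towards -x. The floor rises from the lip (180 mm high) towards +x at 25 degrees for 200 mm, 36 mm wide inside, walls 28 mm high. Post at x 110 to 150 mm; white housing at x 170 to 300 mm, 160 mm wide, with a bowl up to 300 mm high. Below the chute at x under 100 mm is only the gate's bar
- lip (a point): middle of the chute's lip, where the pieces come off: chute frame (0, 0, 180) mm
- gate (a joint): gate, m: 0 = down and shut, 0.035 = fully up (end stop). Slides straight up, 120 g, falls shut by itself. A yellow plate 60 mm wide crosses the lip on its outer side; two yellow cheeks go down beside the chute to a red bar below it. Pieces get out from about 0.022 up, and take about a second at full opening
- gate_bar (a point): middle of the underside of the gate's red bar: level, 90 mm long across the chute, 26 mm wide (chute x 6 to 32 mm); gate shut: chute frame (19, 0, 130) mm; rises with the gate. Lift it with the rim of the box's +x wall: box turned as the chute (same x direction), its centre at chute x = -40 mm, so that it also spans where the pieces fall
- bush0_center (a point): centre of brass bushing 1 of 4: 24 mm diameter, 16 mm high, 25 g, slippery; waits in single file on the chute behind the gate
- bush1_center (a point): centre of brass bushing 2 of 4: 24 mm diameter, 16 mm high, 25 g, slippery; waits in single file on the chute behind the gate
- bush2_center (a point): centre of brass bushing 3 of 4: 24 mm diameter, 16 mm high, 25 g, slippery; waits in single file on the chute behind the gate
- bush3_center (a point): centre of brass bushing 4 of 4: 24 mm diameter, 16 mm high, 25 g, slippery; waits in single file on the chute behind the gate
- mark: flat round yellow mark with white middle and black centre dot on the bench, 90 mm diameter, about 1 mm thick, below the overhead count camera; origin at its centre. The box's underside must end 100 to 200 mm above the bench with its centre over this point
- can: bystander: upright drinks can, 54 mm diameter, 115 mm high, origin at the centre of its underside
- wrench: bystander: wrench lying flat beyond the mark
- tote: bystander: small blue tote with bushings, 130 x 100 x 60 mm, origin at the centre of its underside, on the left near the robot; it has no tab

How it is judged:
On the way, in this order (a step that is already met when the one before it is completed fails the run):
1. the empty box is lifted off the bench (height (world z) of catch above 0.03 m and value of joint gate below 0.003 m), for 0.1 s.
2. the gate is being lifted by the box's rim (value of joint gate above 0.01 m and x of gate_bar in the frame of catch between -0.08 and 0.08 m and y of gate_bar in the frame of catch between -0.11 and 0.11 m and z of gate_bar in the frame of catch between 0.035 and 0.065 m), for 0.03 s.
3. all four bushings are in the box, held in the air (x of bush0_center in the frame of catch between -0.058 and 0.058 m and y of bush0_center in the frame of catch between -0.058 and 0.058 m and z of bush0_center in the frame of catch between 0 and 0.048 m and x of bush1_center in the frame of catch between -0.058 and 0.058 m and y of bush1_center in the frame of catch between -0.058 and 0.058 m and z of bush1_center in the frame of catch between 0 and 0.048 m and x of bush2_center in the frame of catch between -0.058 and 0.058 m and y of bush2_center in the frame of catch between -0.058 and 0.058 m and z of bush2_center in the frame of catch between 0 and 0.048 m and x of bush3_center in the frame of catch between -0.058 and 0.058 m and y of bush3_center in the frame of catch between -0.058 and 0.058 m and z of bush3_center in the frame of catch between 0 and 0.048 m and height (world z) of catch above 0.03 m and contact force between the fingers and catch above 1 N), for 0.2 s.
At the end, for the whole second after the job is handed in: Fingers hold the box (over 2 N), underside 100 to 200 mm above the bench, centre within 35 mm of the mark's centre seen from above, tilt under 0.1 rad, under 20 mm/s and 0.15 rad/s, all four bushings inside below the rim, clear of the chute, gate shut (x of bush0_center in the frame of catch between -0.058 and 0.058 m and y of bush0_center in the frame of catch between -0.058 and 0.058 m and z of bush0_center in the frame of catch between 0 and 0.048 m and x of bush1_center in the frame of catch between -0.058 and 0.058 m and y of bush1_center in the frame of catch between -0.058 and 0.058 m and z of bush1_center in the frame of catch between 0 and 0.048 m and x of bush2_center in the frame of catch between -0.058 and 0.058 m and y of bush2_center in the frame of catch between -0.058 and 0.058 m and z of bush2_center in the frame of catch between 0 and 0.048 m and x of bush3_center in the frame of catch between -0.058 and 0.058 m and y of bush3_center in the frame of catch between -0.058 and 0.058 m and z of bush3_center in the frame of catch between 0 and 0.048 m and height (world z) of catch between 0.1 and 0.2 m and horizontal distance between catch and mark below 0.035 m and angle between catch's own z axis and vertical below 0.1 rad and linear speed of catch below 0.02 m/s and angular speed of catch below 0.15 rad/s and contact force between the fingers and catch above 2 N and contact force between catch and chute below 0.1 N and value of joint gate below 0.004 m); the arm keeps its last pose, push and grip.
It fails at once if the box is tipped by more than 0.45 rad (angle between catch's own z axis and vertical above 0.45 rad).
It fails at once if a bushing is in the box while the box stands on the bench (height (world z) of catch below 0.008 m and ((x of bush0_center in the frame of catch between -0.058 and 0.058 m and y of bush0_center in the frame of catch between -0.058 and 0.058 m and z of bush0_center in the frame of catch between 0 and 0.048 m) or (x of bush1_center in the frame of catch between -0.058 and 0.058 m and y of bush1_center in the frame of catch between -0.058 and 0.058 m and z of bush1_center in the frame of catch between 0 and 0.048 m) or (x of bush2_center in the frame of catch between -0.058 and 0.058 m and y of bush2_center in the frame of catch between -0.058 and 0.058 m and z of bush2_center in the frame of catch between 0 and 0.048 m) or (x of bush3_center in the frame of catch between -0.058 and 0.058 m and y of bush3_center in the frame of catch between -0.058 and 0.058 m and z of bush3_center in the frame of catch between 0 and 0.048 m))).
It fails at once if the can, the wrench or the tote is moved by more than 30 mm (distance of any of can, wrench, tote from where it was at the start of the episode above 0.03 m).
It also fails if it takes over 45 s, if anything falls off the work surface, if the arm or the gripper's body presses on something with over 40 N, if the wrist force passes 120 N, or if a joint passes its speed limit or range.

## Robot

A 7-joint arm with a two-finger parallel gripper is mounted at the origin on the work surface. World frame = base frame: x ahead of the robot, y to its left, z up, the work surface at z = 0. Lengths are in m, angles in rad, forces in N, time in s.
With the tool pointing down it reaches from about 0.425 to 0.925 m from the base axis. Payload 6.8 kg.
Tool frame: the origin (TCP) lies between the finger pads; the fingertips stand r.tcp_to_tips ahead of it and the grasp point (between the pads) lies 3 mm ahead of it (r.tcp_to_tips is the distance from the TCP to the fingertips, in m); z points along the fingers, y is the line along which they close (so a half turn about z gives the same grasp; the last joint's range is limited). The gripper opens to 85 mm and grips with 20 to 120 N. Pads are 22 mm wide; open, the fingers measure 114 mm over their backs; the gripper's body (76 mm by 85 mm) begins 54 mm behind the grasp point. The pads swing forward as they close: fully open they stand 13 mm farther back than shut.
Start: joints at [1.058, 0.477, 0.022, 1.555, -0.011, 1.109, -0.083], TCP at [0.266, -0.62, 0.217] pointing down, gripper open.
Joint ranges: [-2.96, 2.96], [-0.34, 2.1], [-1.41, 1.46], [0.24, 2.44], [-1.37, 4.51], [0.17, 1.92], [-2.96, 2.96]. Speed limits (rad/s): [2.39, 2.39, 3.14, 3.14, 3.14, 3.14, 3.14].

## Interface

Orientations are given as a rotation vector (axis times angle).
In Python, from bench import r gives the robot as it stands. The module is installed in compiled form; this text tells all that it offers.
- The arm moves only by the tool step_arm, never from a script. Its argument "moves" is a list of rows, each an object of numbers: "rx", "ry", "rz": the turn, a rotation vector about the tool's x, y, z in degrees; "dx", "dy", "dz": the shift along the tool's x, y, z in mm; "gripper": the opening, from -1 (shut) to 1 (fully open). In form: [{"rx": .., "ry": .., "rz": .., "dx": .., "dy": .., "dz": .., "gripper": ..}, ...]. A call has 1 to 20 rows; each row shifts and turns the commanded pose from where the row before left it, along the tool's axes as they then stand; what a row does not reach is not made up. A row lasts 1/8 s, in which the tool goes at most 62.5 mm and 10.7 degrees, less where a joint would pass 70% of its speed; a pose out of reach is approached as far as the arm can. A call is refused whole if a number of a shift passes 62.5 or a number of a turn 10.7, either way. A call with a gripper value outside its range is refused whole. The fingers move at their own pace and stop on an object; "grip_force" is the grip in N (left out, the last holds). Time passes only in rows, so rows that do not move let the fingers close. It gives the time, the measured TCP pose, the force, the opening and the grip force at its end, in the units of the state.
- r.get_obs(): the state, without advancing time (a new reading comes with each control period).
- r.grab_frame(name): name is "scene" or "top"; returns the picture (400x640x3 uint8, blue, green, red); there is no depth.
- r.camera_info(name): a dict with "mtx" (3x3 intrinsics, pixels), "D" ([k1, k2, p1, p2, k3] as OpenCV has them; the pictures are not rectified), "rvec" (rotation vector, rad) and "tvec" (3), from world to camera coordinates, as OpenCV has them. Camera axes: x right, y down, z forward; pixel columns grow to the right and rows downward; lengths in m; the calibration is good to about 2 mm. A picture is of the moment at which its call begins. camera_info takes no time and is no camera call.
- r.hand_in(): hands the job in; it is judged then, once.
The state is a dict: "clock": time; "joints": joint angles; "qvel": joint speeds; "tau": joint torques, N m; "tcp_pos": TCP position; "orientation": TCP orientation; "contact_force": force on the tool from outside, world axes, zero at the start; "moment": the same for the moment, N m; "grip_width": finger opening in m; "gripper_force": force on a finger pad.
Only numpy, scipy, OpenCV 4.12 (cv2) and the standard library are available. Lean on these libraries where they do the work, as an engineer would, in place of code of your own. Each camera call takes 0.05 s, during which the arm holds its last target. There are 200 camera calls.

## Working session

There is one attempt and no reset: what is moved stays moved. The work goes in short steps, Python scripts to look and compute and a tool call to move; the robot and the scene stay as the last step left them, time stands still between calls to the robot, and variables do not carry over. Pictures are saved under pics/ and viewed, at most 10 in all, crops included, and the job is handed in when it is done.

Besides the shell and the picture viewer there is one more tool, called after "Emit:" by a JSON object that holds its "method" and its "body". step_arm: Moves the arm, as the interface text tells. Its arguments: {"type":"object","properties":{"moves":{"type":"array","items":{"type":"object","properties":{"rx":{"type":"number"},"ry":{"type":"number"},"rz":{"type":"number"},"dx":{"type":"number"},"dy":{"type":"number"},"dz":{"type":"number"},"gripper":{"type":"number"}}}},"grip_force":{"type":"number"}},"required":["moves"]}

```bash
mkdir -p pics
cat > h.py <<'E'
import numpy as np, cv2
from bench import r
def cam(n):
    c=r.camera_info(n); R=cv2.Rodrigues(np.array(c["rvec"],float))[0]; t=np.array(c["tvec"],float).ravel()
    return np.array(c["mtx"],float),np.array(c["D"],float),R,t
def ray(n,px):
    K,D,R,t=cam(n); p=cv2.undistortPoints(np.array(px,float).reshape(-1,1,2),K,D).reshape(-1,2)
    d=np.c_[p,np.ones(len(p))]@R; return -R.T@t,d
def plane(n,px,z):
    o,d=ray(n,px); return o+d*((z-o[2])/d[:,2])[:,None]
def proj(n,P):
    K,D,R,t=cam(n); return cv2.projectPoints(np.array(P,float).reshape(-1,3),cv2.Rodrigues(R)[0],t,K,D)[0].reshape(-1,2)
E
python3 - <<'E'
from h import *
for n in("scene","top"):
    cv2.imwrite(f"pics/{n}0.png",r.grab_frame(n)); K,D,R,t=cam(n); print(n,K.round(1).tolist(),(-R.T@t).round(3),R[2].round(2))
o=r.get_obs(); print(o["tcp_pos"],o["orientation"],o["clock"],o["grip_width"],r.tcp_to_tips)
print(cv2.Rodrigues(np.array(o["orientation"],float))[0].round(3))
E
```

```text
scene [[394.7, 0.0, 318.2], [0.0, 394.7, 196.0], [0.0, 0.0, 1.0]] [0.954 0.463 0.904] [-0.43 -0.44 -0.78]
top [[366.5, 0.0, 320.1], [0.0, 366.5, 196.9], [0.0, 0.0, 1.0]] [0.376 0.054 1.065] [ 0.18 -0.04 -0.98]
[ 0.26563467 -0.61994749  0.21623698] [-3.07592332e+00 -6.31247506e-01  6.84565002e-04] 0.1 0.0853322080357999 0.022
[[ 0.919  0.394 -0.001]
 [ 0.394 -0.919  0.001]
 [-0.    -0.002 -1.   ]]
```

View pics/scene0.png

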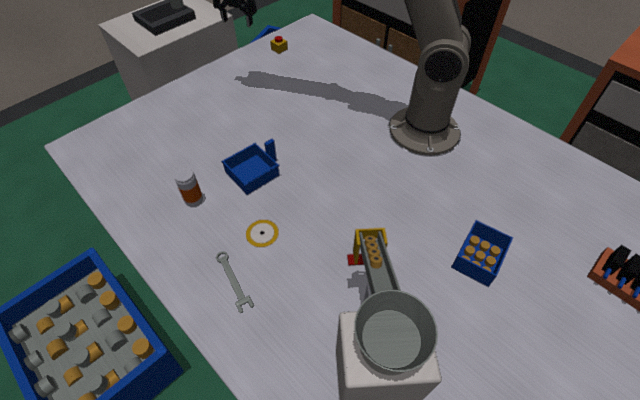

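View pics/top0.png

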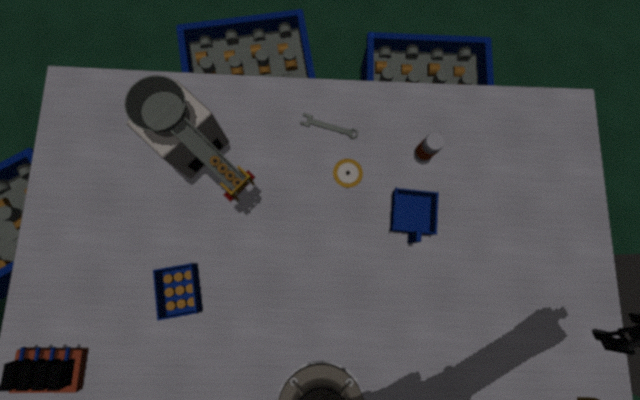

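The scene view shows the box at about (250,168) with its tab at (270,150), the mark at (262,233), the gate at (370,240) and the can at (189,188). In the top view the box is at (414,212) with its tab at (414,238), the mark at (347,173) and the gate at (238,185). Next I'll enlarge the relevant regions and measure by colour.

Run:
```python
from h import *
T=cv2.imread("pics/top0.png"); S=cv2.imread("pics/scene0.png")
c=lambda I,x,y,w,h: cv2.resize(I[y:y+h,x:x+w],(400,300),interpolation=cv2.INTER_CUBIC)
m=np.vstack([np.hstack([c(T,375,180,80,60+10)[:, :],c(T,190,135,80,60+20)]),np.hstack([c(S,215,130,80,60+5),c(S,335,215,80,60)])])
m=np.clip(m.astype(float)*1.5,0,255).astype(np.uint8)
cv2.imwrite("pics/m.png",m)
def blobs(I,lo,hi,name,roi,n="top"):
    x,y,w,h=roi; M=np.zeros(I.shape[:2],np.uint8); M[y:y+h,x:x+w]=cv2.inRange(cv2.cvtColor(I,cv2.COLOR_BGR2HSV),lo,hi)[y:y+h,x:x+w]
    k,_,st,ce=cv2.connectedComponentsWithStats(M)
    print(name,[(st[i].tolist(),ce[i].round(1).tolist()) for i in range(1,k) if st[i][4]>5]); return M
ym=blobs(T,(18,90,80),(35,255,255),"mark",(320,150,60,50))
q=cv2.fitEllipse(max(cv2.findContours(ym,0,2)[0],key=len)); print(q, plane("top",[q[0]],.001))
ys=blobs(S,(18,90,80),(35,255,255),"markS",(235,210,60,50))
q=cv2.fitEllipse(max(cv2.findContours(ys,0,2)[0],key=len)); print(q, plane("scene",[q[0]],.001))
for n,I,roi in(("top",T,(200,140,75,75)),("scene",S,(335,220,60,60))):
    blobs(I,(0,150,60),(6,255,255),"red "+n,roi); blobs(I,(20,120,80),(35,255,255),"yel "+n,roi)
bm=blobs(T,(100,120,30),(130,255,255),"box",(370,170,90,90)); print(cv2.minAreaRect(max(cv2.findContours(bm,0,2)[0],key=len)))
bs=blobs(S,(100,120,30),(130,255,255),"boxS",(210,130,80,70))
for b in(bm,bs):
    cc=max(cv2.findContours(b,0,2)[0],key=len); print(cv2.approxPolyDP(cv2.convexHull(cc),2,True).reshape(-1,2).tolist())
```

```text
mark [([333, 159, 30, 29, 315], [347.4, 172.9])]
((347.5057373046875, 172.65890502929688), (27.670875549316406, 28.734479904174805), 115.45276641845703) [[ 0.65164034 -0.06551005  0.001     ]]
markS [([246, 220, 32, 27, 328], [261.4, 233.5])]
((261.68780517578125, 233.05279541015625), (26.28862190246582, 32.356605529785156), 77.01520538330078) [[ 0.65453343 -0.06388419  0.001     ]]
red top [([225, 193, 6, 7, 17], [227.9, 196.2])]
yel top [([238, 167, 12, 12, 22], [244.1, 172.7]), ([235, 181, 8, 8, 12], [238.7, 184.8]), ([220, 183, 8, 8, 18], [223.7, 186.2]), ([229, 190, 5, 4, 10], [231.2, 191.7])]
red scene [([348, 255, 7, 10, 48], [350.7, 259.3]), ([358, 257, 5, 7, 19], [359.6, 260.8])]
yel scene [([356, 228, 31, 17, 154], [369.6, 234.0]), ([367, 235, 9, 3, 12], [371.2, 235.7]), ([366, 241, 5, 4, 7], [368.1, 242.0])]
box [([391, 188, 47, 54, 1751], [413.3, 212.6])]
((414.01220703125, 215.39024353027344), (46.270816802978516, 50.46721267700195), 6.34019136428833)
boxS [([222, 139, 57, 55, 1858], [252.4, 166.3])]
[[437, 193], [435, 233], [416, 241], [391, 230], [392, 204], [396, 188]]
[[272, 139], [278, 175], [246, 193], [227, 173], [222, 161], [254, 143]]
```

View pics/m.png

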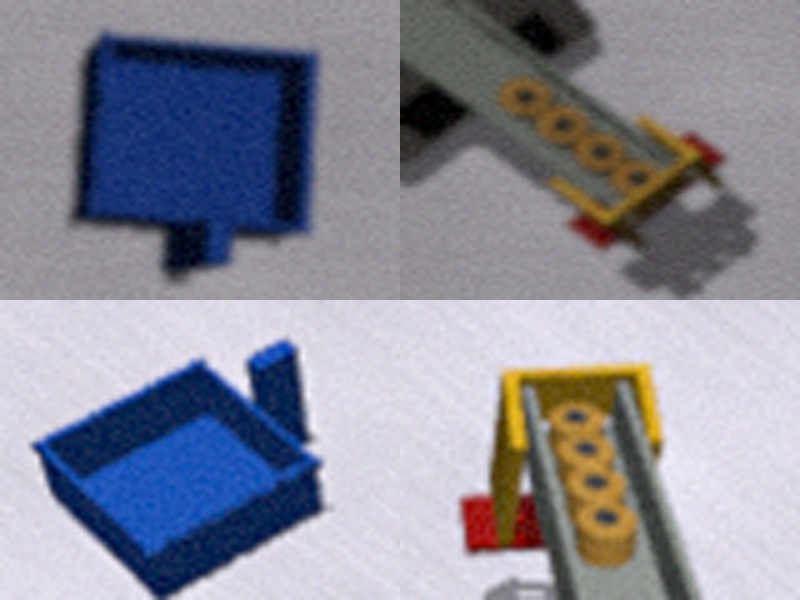

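The montage shows the box rim corners, the tab top, the gate plate's upper corners, the bar ends and the four bushing holes clearly in both views. I'll triangulate these and check them against the given sizes.

Run:
```python
from h import *
def tri(a,b):
    o1,d1=ray("top",[a]);o2,d2=ray("scene",[b]);d1=d1[0]/np.linalg.norm(d1);d2=d2[0]/np.linalg.norm(d2)
    s=np.linalg.lstsq(np.c_[d1,-d2],o2-o1,rcond=None)[0];p,q=o1+s[0]*d1,o2+s[1]*d2
    return (p+q)/2,np.linalg.norm(p-q)
C=plane("scene",[(255,143.6),(222.6,161.4),(245,185.3),(279,165.1)],.05)
print("rim scene",C.round(4).tolist(),"mean",C.mean(0),"edges",np.linalg.norm(np.roll(C,-1,0)-C,axis=1))
C2=plane("top",[(396,189.3),(438,192.8),(436.6,234.1)],.05); print("rim top",C2.round(4).tolist(),"diag mid",(C2[0]+C2[2])/2)
print("tab",tri((418.6,236.7),(269.5,141.9)),plane("scene",[(269.5,141.9)],.09))
L,R_=tri((232,193.7),(385,228.2)),tri((249,176.3),(356,229.4)); print("plate",L,R_,np.linalg.norm(L[0]-R_[0]),(L[0]+R_[0])/2)
w=L[0]-R_[0]; print("dir from plate yaw deg",np.degrees(np.arctan2(w[1],w[0]))-90)
B=[tri(a,b) for a,b in zip([(238,182.5),(230.4,175),(223,167.5),(215,160.3)],[(370.4,238.2),(372.4,244.8),(374.4,251.4),(376.4,258.2)])]
for b in B: print("bush",b[0].round(4),b[1].round(4))
d=B[3][0]-B[0][0]; print("pitch",np.linalg.norm(d)/3,"yaw",np.degrees(np.arctan2(d[1],d[0])),"elev",np.degrees(np.arcsin(d[2]/np.linalg.norm(d))))
P=plane("top",[(250,175),(229,195.8)],.14); print("bar ends",P.round(4),P.mean(0),np.linalg.norm(P[0]-P[1]))
c=plane("top",[(425,158)],0); print("can",c)
```

```text
rim scene [[0.4762, -0.3034, 0.05], [0.5921, -0.3128, 0.05], [0.6021, -0.1923, 0.05], [0.483, -0.1829, 0.05]] mean [ 0.53831908 -0.24786959  0.05      ] edges [0.11632221 0.12096246 0.11947404 0.12070855]
rim top [[0.595, -0.1993, 0.05], [0.5889, -0.32, 0.05], [0.4708, -0.312, 0.05]] diag mid [ 0.53290781 -0.25565762  0.05      ]
tab (array([ 0.45893208, -0.25067504,  0.08168785]), np.float64(0.0013218036141859205)) [[ 0.46365245 -0.24281374  0.09      ]]
plate (array([0.53493254, 0.23096441, 0.21325608]), np.float64(0.00409449729642199)) (array([0.57926428, 0.19211644, 0.21381548]), np.float64(0.0003056584455907624)) 0.058947272620746095 [0.55709841 0.21154042 0.21353578]
dir from plate yaw deg 48.771875069822954
bush [0.5662 0.221  0.1977] 0.0021
bush [0.5814 0.238  0.2086] 0.0022
bush [0.5962 0.2542 0.2196] 0.0024
bush [0.6103 0.2706 0.2305] 0.001
pitch 0.024686652423375356 yaw 48.3899501124429 elev 26.319920557431796
bar ends [[0.6003 0.2019 0.14  ]
 [0.5441 0.2515 0.14  ]] [0.57222665 0.22672201 0.14      ] 0.0749348301352983
can [[ 0.70631152 -0.3019697   0.        ]]
```

Emit:
{"method": "step_arm", "body": {"moves": [{"rz":9.2,"gripper":1},{"rz":9.2,"gripper":1},{"rz":9.1,"gripper":1},{"dx":21,"dy":-48.6,"dz":5,"gripper":1},{"dx":21,"dy":-48.6,"dz":5,"gripper":1},{"dx":21,"dy":-48.6,"dz":5,"gripper":1},{"dx":21,"dy":-48.6,"dz":5,"gripper":1},{"dx":21,"dy":-48.6,"dz":5,"gripper":1},{"dx":21,"dy":-48.6,"dz":5,"gripper":1},{"dx":21,"dy":-48.6,"dz":5,"gripper":1},{"dx":21,"dy":-48.6,"dz":5,"gripper":1},{"gripper":1},{"gripper":1}], "grip_force": 50}}

```text
invalid input at $.moves[0]: expected keys rx, ry, rz, dx, dy, dz, gripper
```

Emit:
{"method": "step_arm", "body": {"moves": [{"rx":0,"ry":0,"rz":9.2,"dx":0,"dy":0,"dz":0,"gripper":1},{"rx":0,"ry":0,"rz":9.2,"dx":0,"dy":0,"dz":0,"gripper":1},{"rx":0,"ry":0,"rz":9.1,"dx":0,"dy":0,"dz":0,"gripper":1},{"rx":0,"ry":0,"rz":0,"dx":21,"dy":-48.6,"dz":5,"gripper":1},{"rx":0,"ry":0,"rz":0,"dx":21,"dy":-48.6,"dz":5,"gripper":1},{"rx":0,"ry":0,"rz":0,"dx":21,"dy":-48.6,"dz":5,"gripper":1},{"rx":0,"ry":0,"rz":0,"dx":21,"dy":-48.6,"dz":5,"gripper":1},{"rx":0,"ry":0,"rz":0,"dx":21,"dy":-48.6,"dz":5,"gripper":1},{"rx":0,"ry":0,"rz":0,"dx":21,"dy":-48.6,"dz":5,"gripper":1},{"rx":0,"ry":0,"rz":0,"dx":21,"dy":-48.6,"dz":5,"gripper":1},{"rx":0,"ry":0,"rz":0,"dx":21,"dy":-48.6,"dz":5,"gripper":1},{"rx":0,"ry":0,"rz":0,"dx":0,"dy":0,"dz":0,"gripper":1},{"rx":0,"ry":0,"rz":0,"dx":0,"dy":0,"dz":0,"gripper":1}], "grip_force": 50}}

```text
clock: 1.72
tcp_pos: [0.4622, -0.2457, 0.1769]
orientation: [3.139, -0.118, -0.001]
contact_force: [-0.4, -0.1, -0.1]
grip_width: 0.0855
gripper_force: 0.0
```

Emit:
{"method": "step_arm", "body": {"moves": [{"rx":0,"ry":0,"rz":0,"dx":1,"dy":-1,"dz":30,"gripper":1},{"rx":0,"ry":0,"rz":0,"dx":0,"dy":0,"dz":30,"gripper":1},{"rx":0,"ry":0,"rz":0,"dx":0,"dy":0,"dz":25,"gripper":1},{"rx":0,"ry":0,"rz":0,"dx":0,"dy":0,"dz":14,"gripper":1},{"rx":0,"ry":0,"rz":0,"dx":0,"dy":0,"dz":0,"gripper":0},{"rx":0,"ry":0,"rz":0,"dx":0,"dy":0,"dz":0,"gripper":-0.3},{"rx":0,"ry":0,"rz":0,"dx":0,"dy":0,"dz":0,"gripper":-1},{"rx":0,"ry":0,"rz":0,"dx":0,"dy":0,"dz":0,"gripper":-1},{"rx":0,"ry":0,"rz":0,"dx":0,"dy":0,"dz":0,"gripper":-1},{"rx":0,"ry":0,"rz":0,"dx":0,"dy":0,"dz":0,"gripper":-1},{"rx":0,"ry":0,"rz":0,"dx":0,"dy":0,"dz":0,"gripper":-1}], "grip_force": 50}}

```text
clock: 3.1
tcp_pos: [0.4636, -0.2444, 0.0781]
orientation: [3.139, -0.118, -0.0]
contact_force: [0.1, 0.1, -0.4]
grip_width: 0.0002
gripper_force: 0.0
```

Run:
```python
from h import *
S=r.grab_frame("scene");T=r.grab_frame("top")
c=lambda I,x,y: cv2.resize(I[y:y+75,x:x+100],(400,300),interpolation=cv2.INTER_CUBIC)
cv2.imwrite("pics/g.png",np.hstack([c(S,210,110),c(T,365,180)]))
o=r.get_obs();print(o["tcp_pos"],o["grip_width"],o["gripper_force"],o["contact_force"])
```

```text
[ 0.46364715 -0.24444326  0.07807126] 4.5127859835723173e-05 0.0 [-0.26667104 -0.38814839  0.01478792]
```

View pics/g.png

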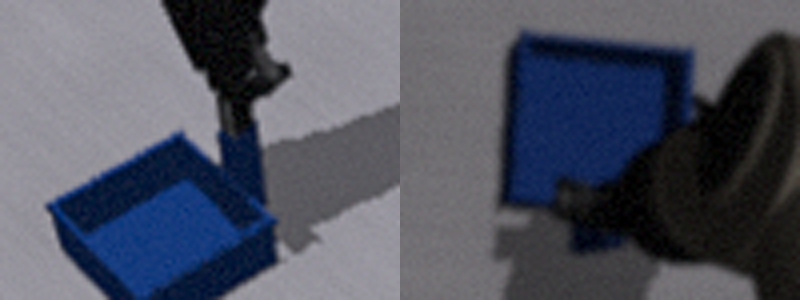

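The gripper closed to zero, so it missed the tab. The left panel shows the fingers ending at the tab's top edge near (269,142) in the scene view. The right panel shows the tip near (407,229) in the top view, with the tab at (414,240). I'll project the reported tool position to compare.

Run:
```python
from h import *
o=r.get_obs();p=np.array(o["tcp_pos"]);R=cv2.Rodrigues(np.array(o["orientation"],float))[0]
for n in("scene","top"):
    print(n,"tcp",proj(n,p),"tip",proj(n,p+R[:,2]*.022),"up54",proj(n,p-R[:,2]*.054),"tabtop",proj(n,[.4625,-.2445,.09]),"tabbase",proj(n,[.4625,-.2445,0]))
print(r.camera_info("top")["D"],r.camera_info("scene")["D"])
S=r.grab_frame("scene");T=r.grab_frame("top")
cv2.imwrite("pics/g2.png",np.clip(np.hstack([cv2.resize(S[60:210,200:300],(400,600),interpolation=2),cv2.resize(T[160:310,380:480],(400,600),interpolation=2)]).astype(float)*2.2,0,255).astype(np.uint8))
```

```text
scene tcp [[269.5465418  144.53857292]] tip [[270.27193419 149.79135379]] up54 [[267.67664857 130.97741451]] tabtop [[269.4295343  141.42520674]] tabbase [[272.29905349 162.32510719]]
top tcp [[415.67296847 235.13649374]] tip [[413.31173803 235.77072278]] up54 [[421.92990174 233.45646448]] tabtop [[417.02810468 235.21054727]] tabbase [[407.75322112 237.66512897]]
[0.02176678 0.         0.         0.         0.        ] [-0.04077741  0.          0.          0.          0.        ]
```

View pics/g2.png

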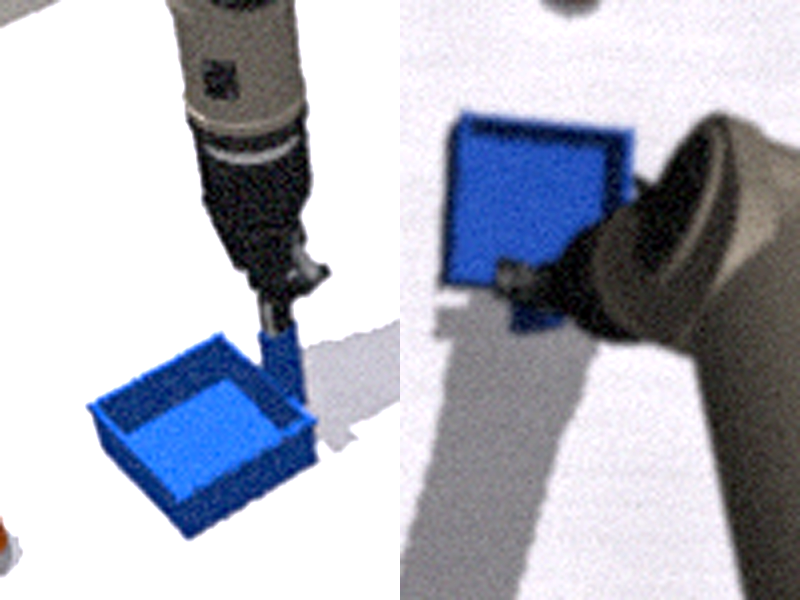

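Run:
```python
from h import *
def tri(a,b):
    o1,d1=ray("top",[a]);o2,d2=ray("scene",[b]);d1=d1[0]/np.linalg.norm(d1);d2=d2[0]/np.linalg.norm(d2)
    s=np.linalg.lstsq(np.c_[d1,-d2],o2-o1,rcond=None)[0];p,q=o1+s[0]*d1,o2+s[1]*d2
    return (p+q)/2,np.linalg.norm(p-q)
print("tip",tri((405.5,230.5),(267.5,142.5)))
print("protr",plane("scene",[(280,127.5)],.12))
# rim now, scene: crop /4 + (200,60)
C=plane("scene",[(200+220/4,60+335/4),(200+90/4,60+407/4),(200+182/4,60+500/4),(200+316/4,60+422/4)],.05);print("rim",C.round(4).tolist(),C.mean(0))
# tab in top now: visible part
print("tab top edge scene", tri((380+112/4,160+320/4),(200+280/4,60+335/4)))
```

```text
tip (array([ 0.47844471, -0.21537327,  0.11300759]), np.float64(0.02008517879463213))
protr [[ 0.42063887 -0.24138858  0.12      ]]
rim [[0.4766, -0.3029, 0.05], [0.5932, -0.3119, 0.05], [0.6004, -0.1921, 0.05], [0.484, -0.1817, 0.05]] [ 0.53852831 -0.24716902  0.05      ]
tab top edge scene (array([ 0.45721934, -0.23155028,  0.08196486]), np.float64(0.023470514489580385))
```

Emit:
{"method": "step_arm", "body": {"moves": [{"rx":0,"ry":0,"rz":0,"dx":0,"dy":0,"dz":-30,"gripper":-1},{"rx":0,"ry":0,"rz":0,"dx":0,"dy":0,"dz":-40,"gripper":-1},{"rx":0,"ry":0,"rz":0,"dx":0,"dy":0,"dz":-20,"gripper":1},{"rx":0,"ry":0,"rz":0,"dx":0,"dy":0,"dz":0,"gripper":1},{"rx":0,"ry":0,"rz":0,"dx":0,"dy":0,"dz":0,"gripper":1},{"rx":0,"ry":0,"rz":0,"dx":0,"dy":0,"dz":0,"gripper":1},{"rx":0,"ry":0,"rz":0,"dx":0,"dy":0,"dz":0,"gripper":1}]}}

```text
clock: 4.18
tcp_pos: [0.4632, -0.2443, 0.1673]
orientation: [-3.139, 0.118, 0.002]
contact_force: [-0.3, -0.8, -0.3]
grip_width: 0.0851
gripper_force: 0.0
```

Run:
```python
from h import *
o=r.get_obs();p=np.array(o["tcp_pos"]);R=cv2.Rodrigues(np.array(o["orientation"],float))[0];print(p,o["grip_width"],o["clock"])
I=[]
for n,(x,y) in(("scene",(210,60)),("top",(380,150))):
    F=r.grab_frame(n); F=np.clip(F.astype(float)*1.8,0,255).astype(np.uint8)
    q=[p+R@np.array([0,s*.0425,.009]) for s in(-1,1)]+[p+R@[0,0,.009]]
    f=proj(n,q);print(n,f.round(1).tolist(),"tabtop",proj(n,[.4625,-.2445,.09]))
    c=cv2.resize(F[y:y+150,x:x+100],(400,600),interpolation=2)
    for a in f: cv2.drawMarker(c,tuple(((a-[x,y])*4).astype(int).tolist()),(0,255,0),0,12)
    I.append(c)
cv2.imwrite("pics/g3.png",np.hstack(I))
```

```text
[ 0.46320857 -0.24427026  0.16728652] 0.08511846360427124 4.175
scene [[275.8, 131.8], [258.3, 116.5], [266.9, 124.0]] tabtop [[269.4295343  141.42520674]]
top [[408.3, 231.0], [442.0, 234.5], [425.2, 232.8]] tabtop [[417.02810468 235.21054727]]
```

View pics/g3.png

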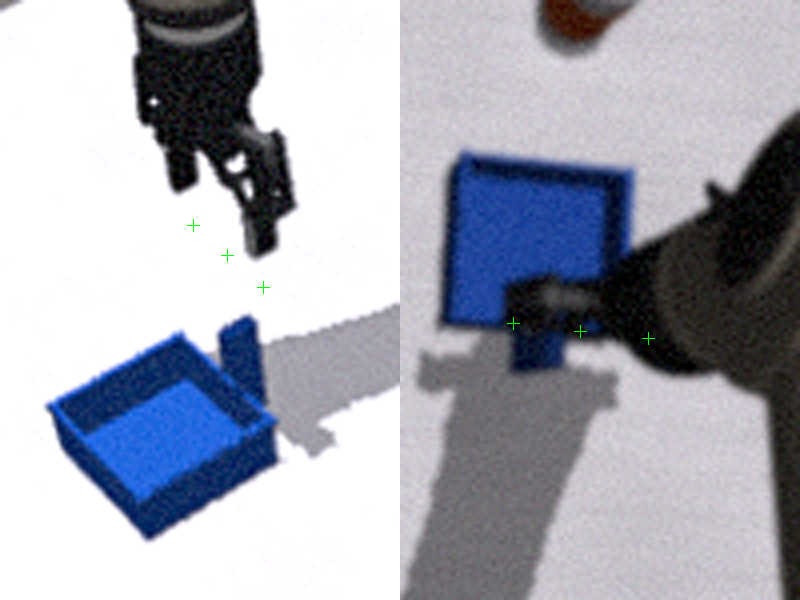

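The picture shows the real fingertips about 8 px above where the reported pose puts them in both views. The +y finger tip is at scene (275.5,122.5) and top (408.7,223). I'll triangulate to get the offset between the reported tool position and the cameras.

```bash
cat >> h.py <<'E'
def tri(a,b):
    o1,d1=ray("top",[a]);o2,d2=ray("scene",[b]);d1=d1[0]/np.linalg.norm(d1);d2=d2[0]/np.linalg.norm(d2)
    s=np.linalg.lstsq(np.c_[d1,-d2],o2-o1,rcond=None)[0];p,q=o1+s[0]*d1,o2+s[1]*d2
    return (p+q)/2,np.linalg.norm(p-q)
E
python3 - <<'E'
from h import *
o=r.get_obs();p=np.array(o["tcp_pos"]);R=cv2.Rodrigues(np.array(o["orientation"],float))[0]
e=p+R@[0,-.0425,.009]
print("expected +y tip",e)
for b in((275.5,122.5),(275,120),(274,123)):print(tri((408.7,223),b))
print("joints",np.round(o["joints"],3), o["contact_force"],o["moment"])
# scene-only, other finger: assume separation .085 along y
for z in(.16,.17,.18,.19,.2):
    a=plane("scene",[(275.5,122.5),(210+181/4,60+187/4)],z); t=plane("top",[(408.7,223)],z); print(z,a.round(3).tolist(),np.linalg.norm(a[0]-a[1]).round(3),t.round(3))
E
```

```text
expected +y tip [ 0.46658718 -0.20198657  0.1586096 ]
(array([ 0.47840317, -0.18647779,  0.20985717]), np.float64(0.005370417786520997))
(array([ 0.47828575, -0.18525229,  0.21854304]), np.float64(0.002396594768887056))
(array([ 0.4798389 , -0.18871792,  0.20698144]), np.float64(0.0019360313926863582))
joints [ 0.404  0.289 -0.045  1.963  0.016  0.891 -1.296] [-0.45264083  0.80294606 -0.01212791] [ 0.01271818 -0.03407422 -0.03191062]
0.16 [[0.443, -0.23, 0.16], [0.44, -0.325, 0.16]] 0.095 [[ 0.486 -0.203  0.16 ]]
0.17 [[0.45, -0.221, 0.17], [0.447, -0.314, 0.17]] 0.094 [[ 0.485 -0.2    0.17 ]]
0.18 [[0.457, -0.212, 0.18], [0.454, -0.304, 0.18]] 0.092 [[ 0.484 -0.197  0.18 ]]
0.19 [[0.464, -0.202, 0.19], [0.461, -0.293, 0.19]] 0.091 [[ 0.483 -0.194  0.19 ]]
0.2 [[0.471, -0.193, 0.2], [0.467, -0.283, 0.2]] 0.09 [[ 0.481 -0.191  0.2  ]]
```

Emit:
{"method": "step_arm", "body": {"moves": [{"rx":0,"ry":0,"rz":0,"dx":0,"dy":0,"dz":0,"gripper":-1},{"rx":0,"ry":0,"rz":0,"dx":0,"dy":0,"dz":0,"gripper":-1},{"rx":0,"ry":0,"rz":0,"dx":0,"dy":0,"dz":0,"gripper":-1},{"rx":0,"ry":0,"rz":0,"dx":0,"dy":0,"dz":0,"gripper":-1},{"rx":0,"ry":0,"rz":0,"dx":0,"dy":0,"dz":0,"gripper":-1}]}}

```text
clock: 4.9
tcp_pos: [0.4637, -0.2445, 0.1681]
orientation: [3.139, -0.118, 0.0]
contact_force: [-0.1, -0.8, -0.5]
grip_width: 0.0001
gripper_force: 0.0
```

Run:
```python
from h import *
o=r.get_obs();p=np.array(o["tcp_pos"]);R=cv2.Rodrigues(np.array(o["orientation"],float))[0];print(p,o["grip_width"])
I=[]
for n,(x,y) in(("scene",(220,70)),("top",(380,180))):
    F=r.grab_frame(n); F=np.clip(F.astype(float)*1.8,0,255).astype(np.uint8)
    t=p+R[:,2]*.022
    f=proj(n,[t,t+[0,0,.045]]);print(n,f.round(1).tolist(), "base",proj(n,[0,0,0]))
    c=cv2.resize(F[y:y+75,x:x+75],(400,400),interpolation=2)
    for a in f: cv2.drawMarker(c,tuple(((a-[x,y])*400/75).astype(int).tolist()),(0,255,0),0,12)
    I.append(c)
cv2.imwrite("pics/g4.png",np.hstack(I))
```

```text
[ 0.46367939 -0.24445055  0.16814565] 0.0001339673280333182
scene [[267.2, 127.3], [265.5, 115.0]] base [[423.97325195 129.3500365 ]]
top [[423.7, 233.0], [429.6, 231.4]] base [[320.15975051 410.18595324]]
```

View pics/g4.png

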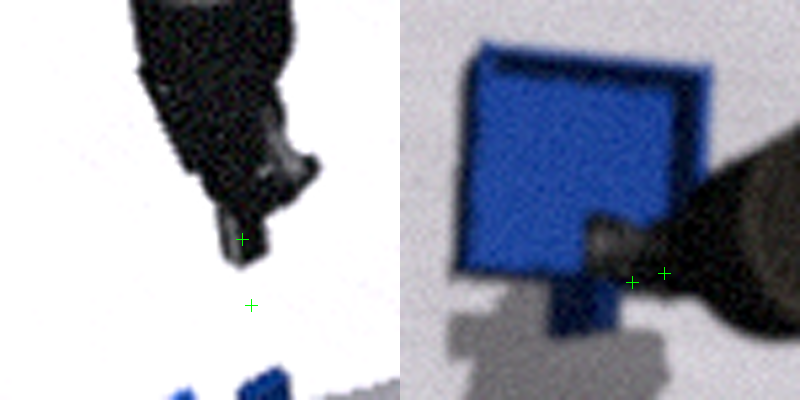

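Run:
```python
from h import *
o=r.get_obs();p=np.array(o["tcp_pos"]);t=p-[0,0,.022]
print("expected",t+[.012,.013,0]); print(tri((415.6,220.8),(265,120)),tri((415.1,225.9),(267.4,119)))
print(proj("scene",t+[.012,.013,0]),proj("top",t+[.012,.013,0]))
```

```text
expected [ 0.47565228 -0.23146775  0.14613768]
(array([ 0.48830141, -0.20852496,  0.20871226]), np.float64(0.007066483024830707)) (array([ 0.47763996, -0.20961719,  0.20447535]), np.float64(0.010245208151798938))
[[266.86039194 131.5169601 ]] [[418.4709334  228.09453251]]
```

The left panel shows the closed tip's lowest corner at scene (265,120) with side corners at (262,116.5) and (270,117). The right panel shows the tip's +y side corners at top (415.6,220.3) and (415,231). I'll fit one offset to all five.

Run:
```python
from h import *
from scipy.optimize import least_squares
o=r.get_obs();p=np.array(o["tcp_pos"]);R=cv2.Rodrigues(np.array(o["orientation"],float))[0]
t=p+R[:,2]*.022
def cor(sx,sy,h): return t+R@np.array([sx*.011,-sy*h,0])
obs=[("scene",1,1,(265,120)),("scene",1,-1,(262.2,116.5)),("scene",-1,1,(270.2,116.9)),("top",1,1,(415.6,220.3)),("top",-1,1,(415,231))]
f=lambda v:np.concatenate([proj(n,cor(a,b,v[3])+v[:3])[0]-q for n,a,b,q in obs])
s=least_squares(f,[0,0,0,.012]);print(s.x.round(4),s.fun.round(1))
```

```text
[0.0128 0.0264 0.0616 0.01  ] [ 1.3  0.6 -0.3  0.3  2.7  0.1  1.3 -0.3  1.4 -1.8]
```

Emit:
{"method": "step_arm", "body": {"moves": [{"rx":0,"ry":0,"rz":0,"dx":-12,"dy":18,"dz":0,"gripper":1},{"rx":0,"ry":0,"rz":0,"dx":0,"dy":0,"dz":0,"gripper":1},{"rx":0,"ry":0,"rz":0,"dx":0,"dy":0,"dz":0,"gripper":1},{"rx":0,"ry":0,"rz":0,"dx":0,"dy":0,"dz":40,"gripper":1},{"rx":0,"ry":0,"rz":0,"dx":0,"dy":0,"dz":40,"gripper":1},{"rx":0,"ry":0,"rz":0,"dx":0,"dy":0,"dz":25,"gripper":1},{"rx":0,"ry":0,"rz":0,"dx":0,"dy":0,"dz":10,"gripper":1},{"rx":0,"ry":0,"rz":0,"dx":0,"dy":0,"dz":10,"gripper":1},{"rx":0,"ry":0,"rz":0,"dx":0,"dy":0,"dz":0,"gripper":1}], "grip_force": 20}}

```text
clock: 6.12
tcp_pos: [0.4506, -0.2614, 0.0431]
orientation: [-3.139, 0.118, -0.0]
contact_force: [-0.3, -0.0, -0.3]
grip_width: 0.0857
gripper_force: 0.0
```

Emit:
{"method": "step_arm", "body": {"moves": [{"rx":0,"ry":0,"rz":0,"dx":0,"dy":0,"dz":0,"gripper":0},{"rx":0,"ry":0,"rz":0,"dx":0,"dy":0,"dz":0,"gripper":-0.4},{"rx":0,"ry":0,"rz":0,"dx":0,"dy":0,"dz":0,"gripper":-1},{"rx":0,"ry":0,"rz":0,"dx":0,"dy":0,"dz":0,"gripper":-1},{"rx":0,"ry":0,"rz":0,"dx":0,"dy":0,"dz":0,"gripper":-1},{"rx":0,"ry":0,"rz":0,"dx":0,"dy":0,"dz":0,"gripper":-1}], "grip_force": 20}}

```text
clock: 6.88
tcp_pos: [0.4508, -0.2616, 0.0434]
orientation: [3.139, -0.118, 0.001]
contact_force: [-0.1, 0.9, 3.8]
grip_width: 0.0135
gripper_force: 19.9
```

Emit:
{"method": "step_arm", "body": {"moves": [{"rx":0,"ry":0,"rz":0,"dx":0,"dy":0,"dz":0,"gripper":0.2},{"rx":0,"ry":0,"rz":0,"dx":-1,"dy":0,"dz":0,"gripper":0.2},{"rx":0,"ry":0,"rz":0,"dx":0,"dy":0,"dz":9,"gripper":0.2},{"rx":0,"ry":0,"rz":0,"dx":0,"dy":0,"dz":9,"gripper":0.2},{"rx":0,"ry":0,"rz":0,"dx":0,"dy":0,"dz":0,"gripper":0.2}], "grip_force": 50}}

```text
clock: 7.5
tcp_pos: [0.4485, -0.261, 0.024]
orientation: [-3.139, 0.118, 0.003]
contact_force: [-0.5, -1.0, 0.6]
grip_width: 0.0512
gripper_force: 0.0
```

Emit:
{"method": "step_arm", "body": {"moves": [{"rx":0,"ry":0,"rz":0,"dx":0,"dy":0,"dz":0,"gripper":-0.4},{"rx":0,"ry":0,"rz":0,"dx":0,"dy":0,"dz":0,"gripper":-1},{"rx":0,"ry":0,"rz":0,"dx":0,"dy":0,"dz":0,"gripper":-1},{"rx":0,"ry":0,"rz":0,"dx":0,"dy":0,"dz":0,"gripper":-1},{"rx":0,"ry":0,"rz":0,"dx":0,"dy":0,"dz":0,"gripper":-1}], "grip_force": 50}}

```text
clock: 8.12
tcp_pos: [0.4496, -0.2614, 0.0254]
orientation: [3.139, -0.118, 0.001]
contact_force: [-0.5, -0.3, 3.9]
grip_width: 0.0131
gripper_force: 49.0
```

Run:
```python
from h import *
o=r.get_obs();p=np.array(o["tcp_pos"]);R=cv2.Rodrigues(np.array(o["orientation"],float))[0];print(p,o["grip_width"],o["contact_force"],o["clock"])
I=[]
for n,(x,y) in(("scene",(215,100)),("top",(375,170))):
    F=r.grab_frame(n); F=np.clip(F.astype(float)*1.4,0,255).astype(np.uint8)
    I.append(cv2.resize(F[y:y+100,x:x+80],(400,500),interpolation=2))
    M=cv2.inRange(cv2.cvtColor(F,cv2.COLOR_BGR2HSV),(100,120,30),(130,255,255))
    M[:y]=0;M[y+100:]=0;M[:,:x]=0;M[:,x+80:]=0
    print(n,cv2.approxPolyDP(cv2.convexHull(max(cv2.findContours(M,0,2)[0],key=len)),1.5,True).reshape(-1,2).tolist())
cv2.imwrite("pics/g5.png",np.hstack(I))
```

```text
[ 0.449576   -0.26144421  0.02537916] 0.013126381154400842 [-0.52613732 -0.29553225  3.93398331] 8.125
scene [[266, 137], [275, 162], [275, 172], [244, 191], [223, 169], [219, 159], [251, 141]]
top [[400, 189], [441, 193], [441, 214], [420, 232], [413, 233], [397, 230], [395, 228], [397, 197]]
```

View pics/g5.png

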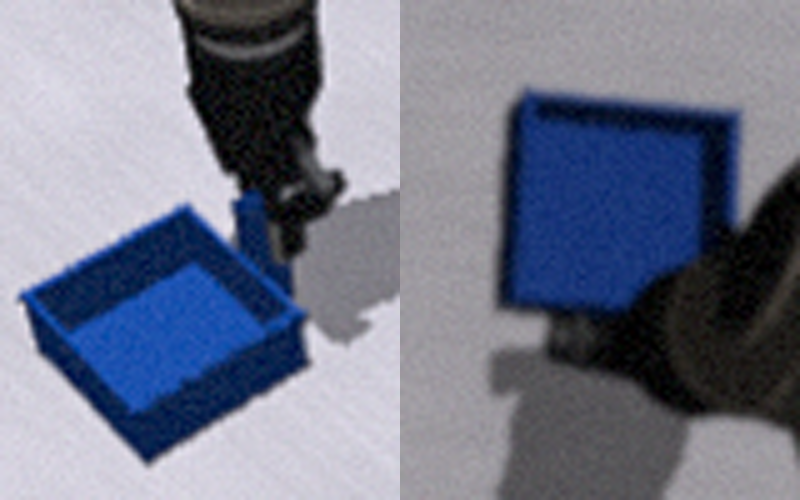

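The left panel shows the fingers gripping the tab near its -x end, with the finger tip at scene (273,151) and the tab's front edge at about (264,141). The box has been drawn a few millimetres towards -y. I'll work out the box pose and the grip offset along x.

Run:
```python
from h import *
p=np.array(r.get_obs()["tcp_pos"])
C=plane("scene",[(252.4,141.4),(219.4,159.4),(241,182),(276,163)],.05)
T=plane("top",[(375+528/5-80,170+92/5),(375+340/5,170+112/5)],.05)
print("rim",C.round(4).tolist(),C.mean(0).round(4),np.linalg.norm(np.roll(C,-1,0)-C,axis=1).round(3)); print(T)
a=np.degrees(np.arctan2(C[1,1]-C[0,1],C[1,0]-C[0,0])),np.degrees(np.arctan2(C[2,1]-C[3,1],C[2,0]-C[3,0]));print("yaw",a)
c=C.mean(0);y=np.radians(np.mean(a));tab=c[:2]-.075*np.array([np.cos(y),np.sin(y)]);print("tab",tab,"tcp off",tab-p[:2])
o,d=ray("scene",[(273,151.3),(270,147.5)])
for dy in(.01,.015,.02):
    s=(tab[1]+dy-o[1])/d[:,1]; print(dy,(o+d*s[:,None]).round(4).tolist())
```

```text
rim [[0.4757, -0.3168, 0.05], [0.594, -0.3263, 0.05], [0.6026, -0.21, 0.05], [0.4837, -0.1956, 0.05]] [ 0.539  -0.2622  0.05  ] [0.119 0.117 0.12  0.121]
[[ 0.59808127 -0.21258922  0.05      ]
 [ 0.59051992 -0.3344683   0.05      ]]
yaw (np.float64(-4.606947063948597), np.float64(-6.92696364069225))
tab [ 0.46439209 -0.25463384] tcp off [0.01485562 0.00686134]
0.01 [[0.4543, -0.2446, 0.0428], [0.4634, -0.2446, 0.0654]]
0.015 [[0.4578, -0.2396, 0.0489], [0.4668, -0.2396, 0.0713]]
0.02 [[0.4613, -0.2346, 0.055], [0.4703, -0.2346, 0.0773]]
```

Emit:
{"method": "step_arm", "body": {"moves": [{"rx":0,"ry":0,"rz":0,"dx":0,"dy":0,"dz":0,"gripper":0.2},{"rx":0,"ry":0,"rz":0,"dx":0,"dy":0,"dz":-5,"gripper":0.2},{"rx":0,"ry":0,"rz":0,"dx":6,"dy":0,"dz":0,"gripper":0.2},{"rx":0,"ry":0,"rz":0,"dx":6,"dy":0,"dz":0,"gripper":0.2},{"rx":0,"ry":0,"rz":0,"dx":0,"dy":0,"dz":0,"gripper":-0.4},{"rx":0,"ry":0,"rz":0,"dx":0,"dy":0,"dz":0,"gripper":-1},{"rx":0,"ry":0,"rz":0,"dx":0,"dy":0,"dz":0,"gripper":-1},{"rx":0,"ry":0,"rz":0,"dx":0,"dy":0,"dz":0,"gripper":-1},{"rx":0,"ry":0,"rz":0,"dx":0,"dy":0,"dz":0,"gripper":-1}], "grip_force": 50}}

```text
clock: 9.35
tcp_pos: [0.4611, -0.2623, 0.03]
orientation: [-3.139, 0.118, 0.0]
contact_force: [0.9, -0.5, -0.3]
grip_width: 0.0132
gripper_force: 48.8
```

Emit:
{"method": "step_arm", "body": {"moves": [{"rx":0,"ry":0,"rz":0,"dx":0,"dy":0,"dz":-8,"gripper":-1},{"rx":0,"ry":0,"rz":0,"dx":0,"dy":0,"dz":-12,"gripper":-1},{"rx":0,"ry":0,"rz":0,"dx":0,"dy":0,"dz":-15,"gripper":-1},{"rx":0,"ry":0,"rz":0,"dx":0,"dy":0,"dz":-10,"gripper":-1},{"rx":0,"ry":0,"rz":0,"dx":0,"dy":0,"dz":0,"gripper":-1},{"rx":0,"ry":0,"rz":0,"dx":0,"dy":0,"dz":0,"gripper":-1}]}}

```text
clock: 10.1
tcp_pos: [0.4611, -0.2622, 0.075]
orientation: [-3.139, 0.118, 0.0]
contact_force: [0.2, 0.7, -1.4]
grip_width: 0.0137
gripper_force: 48.7
```

```bash
cat >> h.py <<'E'
def hull(n,x,y,w,h,eps=1.5):
    F=r.grab_frame(n); M=cv2.inRange(cv2.cvtColor(np.clip(F.astype(float)*1.4,0,255).astype(np.uint8),cv2.COLOR_BGR2HSV),(100,120,30),(130,255,255))
    Z=np.zeros_like(M); Z[y:y+h,x:x+w]=M[y:y+h,x:x+w]
    return F,cv2.approxPolyDP(cv2.convexHull(max(cv2.findContours(Z,0,2)[0],key=len)),eps,True).reshape(-1,2).tolist()
E
python3 - <<'E'
from h import *
o=r.get_obs();print(o["tcp_pos"],o["grip_width"],o["contact_force"],o["moment"],o["clock"])
F,a=hull("scene",190,90,110,120);print(a)
F,b=hull("top",370,160,100,100);print(b)
E
```

```text
[ 0.46109404 -0.26221196  0.07496534] 0.013683269558479217 [ 0.21096941  0.68491209 -1.35024364] [ 0.03116069  0.10151343 -0.0299147 ] 10.1
[[261, 127], [270, 141], [274, 152], [274, 162], [241, 181], [221, 160], [216, 148], [250, 130]]
[[399, 228], [401, 193], [405, 185], [448, 190], [447, 211], [425, 227]]
```

Run:
```python
from h import *
p=np.array(r.get_obs()["tcp_pos"])
for z in(.085,.09,.095):
    S=plane("scene",[(250,130),(216,148),(274.5,152)],z);T=plane("top",[(405,185),(448,190)],z)
    print(z,"S",S[:,:2].round(4).tolist(),np.linalg.norm(S[0]-S[1]).round(4),np.linalg.norm(S[0]-S[2]).round(4),"T",T[:,:2].round(4).tolist(),np.linalg.norm(T[0]-T[1]).round(4))
    print("  centre S",((S[1]+S[2])/2)[:2],"far-right S vs T",S[1,:2]-T[1,:2],"yaw",np.degrees(np.arctan2(*(S[1]-S[0])[1::-1])))
print("tri",tri((448,190),(216,148)))
```

```text
0.085 S [[0.4692, -0.3293], [0.5887, -0.339], [0.4775, -0.2047]] 0.1199 0.1248 T [[0.6004, -0.2158], [0.5904, -0.3353]] 0.1199
  centre S [ 0.53308837 -0.27186595] far-right S vs T [-0.00170523 -0.00371465] yaw -4.660164711693328
0.09 S [[0.4721, -0.3244], [0.5909, -0.3341], [0.4804, -0.2007]] 0.1191 0.1241 T [[0.5993, -0.2144], [0.5893, -0.3333]] 0.1193
  centre S [ 0.53565794 -0.26737969] far-right S vs T [ 0.00161835 -0.00080214] yaw -4.660164711693265
0.095 S [[0.4751, -0.3196], [0.5931, -0.3292], [0.4833, -0.1966]] 0.1184 0.1233 T [[0.5982, -0.213], [0.5882, -0.3313]] 0.1187
  centre S [ 0.5382275  -0.26289342] far-right S vs T [0.00494193 0.00211038] yaw -4.66016471169336
tri (array([ 0.5900543 , -0.33441085,  0.08884422]), np.float64(0.0015270302050666372))
```

Emit:
{"method": "step_arm", "body": {"moves": [{"rx":0,"ry":0,"rz":0,"dx":0,"dy":-10,"dz":0,"gripper":-1},{"rx":0,"ry":0,"rz":0,"dx":0,"dy":-20,"dz":0,"gripper":-1},{"rx":0,"ry":0,"rz":0,"dx":-0.6,"dy":-33,"dz":0,"gripper":-1},{"rx":0,"ry":0,"rz":0,"dx":-0.6,"dy":-33,"dz":0,"gripper":-1},{"rx":0,"ry":0,"rz":0,"dx":-0.6,"dy":-33,"dz":0,"gripper":-1},{"rx":0,"ry":0,"rz":0,"dx":-0.6,"dy":-33,"dz":0,"gripper":-1},{"rx":0,"ry":0,"rz":0,"dx":-0.6,"dy":-33,"dz":0,"gripper":-1},{"rx":0,"ry":0,"rz":0,"dx":-0.6,"dy":-33,"dz":0,"gripper":-1},{"rx":0,"ry":0,"rz":0,"dx":-0.6,"dy":-33,"dz":0,"gripper":-1},{"rx":0,"ry":0,"rz":0,"dx":-0.6,"dy":-33,"dz":0,"gripper":-1},{"rx":0,"ry":0,"rz":0,"dx":-0.6,"dy":-33,"dz":0,"gripper":-1},{"rx":0,"ry":0,"rz":0,"dx":-0.6,"dy":-33,"dz":0,"gripper":-1},{"rx":0,"ry":0,"rz":0,"dx":0,"dy":-20,"dz":0,"gripper":-1},{"rx":0,"ry":0,"rz":0,"dx":0,"dy":-8,"dz":0,"gripper":-1},{"rx":0,"ry":0,"rz":0,"dx":0,"dy":0,"dz":0,"gripper":-1}]}}

```text
clock: 12.08
tcp_pos: [0.4841, 0.1252, 0.0749]
orientation: [3.139, -0.117, -0.001]
contact_force: [-0.0, -0.7, -1.6]
grip_width: 0.0138
gripper_force: 48.8
```

Emit:
{"method": "step_arm", "body": {"moves": [{"rx":0,"ry":0,"rz":-3,"dx":0,"dy":0,"dz":0,"gripper":-1},{"rx":0,"ry":0,"rz":-5,"dx":0,"dy":0,"dz":0,"gripper":-1},{"rx":0,"ry":0,"rz":-6,"dx":0,"dy":0,"dz":0,"gripper":-1},{"rx":0,"ry":0,"rz":-6,"dx":0,"dy":0,"dz":0,"gripper":-1},{"rx":0,"ry":0,"rz":-6,"dx":0,"dy":0,"dz":0,"gripper":-1},{"rx":0,"ry":0,"rz":-6,"dx":0,"dy":0,"dz":0,"gripper":-1},{"rx":0,"ry":0,"rz":-6,"dx":0,"dy":0,"dz":0,"gripper":-1},{"rx":0,"ry":0,"rz":-6,"dx":0,"dy":0,"dz":0,"gripper":-1},{"rx":0,"ry":0,"rz":-5,"dx":0,"dy":0,"dz":0,"gripper":-1},{"rx":0,"ry":0,"rz":-4,"dx":0,"dy":0,"dz":0,"gripper":-1},{"rx":0,"ry":0,"rz":0,"dx":0,"dy":0,"dz":0,"gripper":-1},{"rx":0,"ry":0,"rz":0,"dx":0,"dy":0,"dz":0,"gripper":-1}]}}

```text
clock: 13.58
tcp_pos: [0.4844, 0.1241, 0.075]
orientation: [2.864, 1.291, -0.001]
contact_force: [-0.6, -0.2, -1.8]
grip_width: 0.0136
gripper_force: 48.8
```

Run:
```python
from h import *
o=r.get_obs();print(o["tcp_pos"],np.degrees(2*np.arctan2(o["orientation"][1],o["orientation"][0])),o["contact_force"],o["clock"],o["grip_width"])
F,a=hull("scene",320,150,130,130);print(a);G,b=hull("top",190,120,130,140);print(b)
I=[cv2.resize(f[y:y+120,x:x+120],(400,400),interpolation=2) for f,x,y in((F,320,160),(G,200,140))]
cv2.imwrite("pics/c.png",np.clip(np.hstack(I)*1.3,0,255).astype(np.uint8))
```

```text
[0.48442596 0.12413043 0.07500919] 48.54493942825158 [-0.64059344 -0.19278004 -1.79388451] 13.575 0.013587104097765354
[[361, 204], [382, 222], [383, 226], [365, 275], [339, 276], [334, 224], [358, 204]]
[[233, 202], [242, 219], [228, 205]]
```

View pics/c.png

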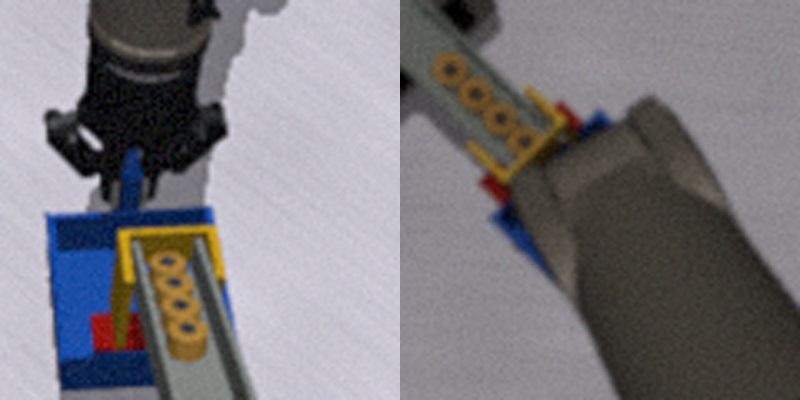

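The view shows the box under the gate with its yaw matched to the chute, the gate shut, and all four bushings waiting. The box's back rim corners are at scene (334.4,223.9) and (383.6,222.4), and the near-left rim corner is at about (338.6,268). In the top view the +x rim shows on both sides of the red bar. I'll check the box centre in chute coordinates.

Run:
```python
from h import *
p=np.array(r.get_obs()["tcp_pos"])
y=np.radians(48.5);d=np.array([np.cos(y),np.sin(y)]);n=np.array([-d[1],d[0]]);lip=np.array([.560,.2137])
ch=lambda P:np.c_[(P[:,:2]-lip)@d,(P[:,:2]-lip)@n].round(4).tolist()
for z in(.09,.095):
    print(z,"scene",ch(plane("scene",[(334.4,223.9),(383.6,222.4),(338.6,268)],z)),"top",ch(plane("top",[(200+605/3.333-120,140+112/3.333),(200+495/3.333-120,140+215/3.333)],z)))
print("tcp",ch(p[None]), "pred centre",ch((p[:2]+.075*d)[None]))
```

```text
0.09 scene [[-0.1037, -0.0625], [-0.1011, 0.0604], [0.0189, -0.0626]] top [[0.0122, -0.0659], [0.0159, 0.0547]]
0.095 scene [[-0.1003, -0.0629], [-0.0978, 0.0593], [0.0215, -0.063]] top [[0.0109, -0.0654], [0.0146, 0.0545]]
tcp [[-0.1168, -0.0024]] pred centre [[-0.0418, -0.0024]]
```

Emit:
{"method": "step_arm", "body": {"moves": [{"rx":0,"ry":0,"rz":0,"dx":2,"dy":-2,"dz":-6,"gripper":-1},{"rx":0,"ry":0,"rz":0,"dx":0,"dy":0,"dz":-10,"gripper":-1},{"rx":0,"ry":0,"rz":0,"dx":0,"dy":0,"dz":-10,"gripper":-1},{"rx":0,"ry":0,"rz":0,"dx":0,"dy":0,"dz":-5,"gripper":-1},{"rx":0,"ry":0,"rz":0,"dx":0,"dy":0,"dz":-5,"gripper":-1},{"rx":0,"ry":0,"rz":0,"dx":0,"dy":0,"dz":-5,"gripper":-1},{"rx":0,"ry":0,"rz":0,"dx":0,"dy":0,"dz":-6,"gripper":-1},{"rx":0,"ry":0,"rz":0,"dx":0,"dy":0,"dz":-7,"gripper":-1},{"rx":0,"ry":0,"rz":0,"dx":0,"dy":0,"dz":-7,"gripper":-1},{"rx":0,"ry":0,"rz":0,"dx":0,"dy":0,"dz":-7,"gripper":-1},{"rx":0,"ry":0,"rz":0,"dx":0,"dy":0,"dz":0,"gripper":-1},{"rx":0,"ry":0,"rz":0,"dx":0,"dy":0,"dz":0,"gripper":-1},{"rx":0,"ry":0,"rz":0,"dx":0,"dy":0,"dz":0,"gripper":-1},{"rx":0,"ry":0,"rz":0,"dx":0,"dy":0,"dz":0,"gripper":-1},{"rx":0,"ry":0,"rz":0,"dx":0,"dy":0,"dz":0,"gripper":-1},{"rx":0,"ry":0,"rz":0,"dx":0,"dy":0,"dz":0,"gripper":-1}]}}

```text
clock: 15.68
tcp_pos: [0.4842, 0.1279, 0.1431]
orientation: [-2.862, -1.295, 0.0]
contact_force: [0.0, -0.2, -4.2]
grip_width: 0.0136
gripper_force: 50.2
```

Run:
```python
from h import *
o=r.get_obs();print(o["tcp_pos"],o["contact_force"],o["moment"],o["clock"],o["grip_width"])
for n,x,y,w,h in(("scene",320,160,110,120),("top",190,130,100,100)):
    F=r.grab_frame(n);H=cv2.cvtColor(F[y:y+h,x:x+w],cv2.COLOR_BGR2HSV)
    for nm,lo,hi in(("brass",(10,100,70),(19,255,255)),("yel",(21,120,80),(35,255,255)),("red",(0,150,60),(6,255,255))):
        k,_,st,ce=cv2.connectedComponentsWithStats(cv2.inRange(H,lo,hi)); print(n,nm,[(int(st[i][4]),(ce[i]+[x,y]).round(1).tolist()) for i in range(1,k) if st[i][4]>4])
    cv2.imwrite(f"pics/up_{n}.png",F)
```

```text
[0.48423584 0.12787634 0.14306203] [ 0.00950374 -0.21337302 -4.19086124] [-0.20017221  0.15555118 -0.00490303] 15.675 0.01364254707158914
scene brass [(9, [362.9, 217.8]), (33, [365.2, 235.5]), (7, [355.1, 253.0])]
scene yel [(187, [371.7, 225.2])]
scene red [(13, [388.1, 250.4]), (54, [351.6, 252.5]), (9, [359.7, 255.2])]
top brass [(12, [236.9, 164.3]), (15, [244.5, 170.3]), (7, [220.4, 182.3])]
top yel []
top red []
```

Run:
```python
from h import *
F=cv2.imread("pics/up_scene.png");G=cv2.imread("pics/up_top.png")
cv2.imwrite("pics/up.png",np.clip(np.hstack([cv2.resize(f[y:y+100,x:x+66],(400,600),interpolation=2) for f,x,y in((F,328,185),(G,195,130))])*1.3,0,255).astype(np.uint8))
```

```text
(no output)
```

View pics/up.png

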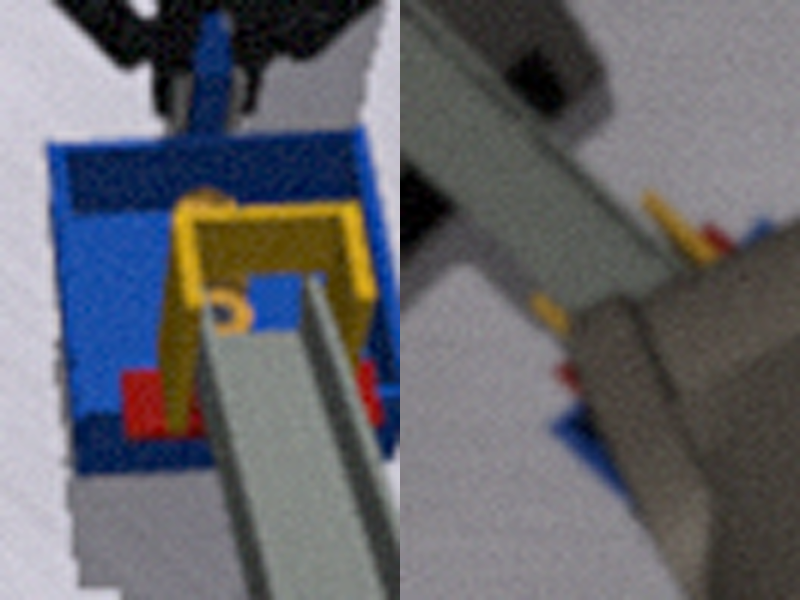

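The chute is empty, and bushings show in the box at (215,200) and (230,310) in the left panel. The load reading (-4.2 N) matches the box, the gate and four bushings. Now I'll lower the box so the gate shuts, turn it back and withdraw.

Emit:
{"method": "step_arm", "body": {"moves": [{"rx":0,"ry":0,"rz":0,"dx":0,"dy":0,"dz":4,"gripper":-1},{"rx":0,"ry":0,"rz":0,"dx":0,"dy":0,"dz":8,"gripper":-1},{"rx":0,"ry":0,"rz":0,"dx":0,"dy":0,"dz":9,"gripper":-1},{"rx":0,"ry":0,"rz":0,"dx":0,"dy":0,"dz":9,"gripper":-1},{"rx":0,"ry":0,"rz":0,"dx":0,"dy":0,"dz":9,"gripper":-1},{"rx":0,"ry":0,"rz":0,"dx":0,"dy":0,"dz":9,"gripper":-1},{"rx":0,"ry":0,"rz":0,"dx":0,"dy":0,"dz":7,"gripper":-1},{"rx":0,"ry":0,"rz":0,"dx":0,"dy":0,"dz":3,"gripper":-1},{"rx":0,"ry":0,"rz":0,"dx":0,"dy":0,"dz":0,"gripper":-1}]}}

```text
clock: 16.9
tcp_pos: [0.4843, 0.1279, 0.085]
orientation: [-2.862, -1.295, 0.0]
contact_force: [0.8, -0.3, -2.6]
grip_width: 0.0135
gripper_force: 50.3
```

Emit:
{"method": "step_arm", "body": {"moves": [{"rx":0,"ry":0,"rz":2,"dx":0,"dy":0,"dz":0,"gripper":-1},{"rx":0,"ry":0,"rz":3.5,"dx":0,"dy":0,"dz":0,"gripper":-1},{"rx":0,"ry":0,"rz":5,"dx":0,"dy":0,"dz":0,"gripper":-1},{"rx":0,"ry":0,"rz":5,"dx":0,"dy":0,"dz":0,"gripper":-1},{"rx":0,"ry":0,"rz":5,"dx":0,"dy":0,"dz":0,"gripper":-1},{"rx":0,"ry":0,"rz":5,"dx":0,"dy":0,"dz":0,"gripper":-1},{"rx":0,"ry":0,"rz":5,"dx":0,"dy":0,"dz":0,"gripper":-1},{"rx":0,"ry":0,"rz":5,"dx":0,"dy":0,"dz":0,"gripper":-1},{"rx":0,"ry":0,"rz":5,"dx":0,"dy":0,"dz":0,"gripper":-1},{"rx":0,"ry":0,"rz":4,"dx":0,"dy":0,"dz":0,"gripper":-1},{"rx":0,"ry":0,"rz":3,"dx":0,"dy":0,"dz":0,"gripper":-1},{"rx":0,"ry":0,"rz":1,"dx":0,"dy":0,"dz":0,"gripper":-1},{"rx":0,"ry":0,"rz":0,"dx":0,"dy":0,"dz":0,"gripper":-1}]}}

```text
clock: 18.52
tcp_pos: [0.4844, 0.128, 0.0853]
orientation: [-3.141, -0.006, -0.001]
contact_force: [0.3, 0.7, -2.0]
grip_width: 0.0135
gripper_force: 50.4
```

Emit:
{"method": "step_arm", "body": {"moves": [{"rx":0,"ry":0,"rz":0,"dx":0,"dy":6,"dz":0,"gripper":-1},{"rx":0,"ry":0,"rz":0,"dx":0,"dy":12,"dz":0,"gripper":-1},{"rx":0,"ry":0,"rz":0,"dx":0,"dy":18,"dz":0,"gripper":-1},{"rx":0,"ry":0,"rz":0,"dx":3,"dy":18,"dz":-3,"gripper":-1},{"rx":0,"ry":0,"rz":0,"dx":8,"dy":18,"dz":-8,"gripper":-1},{"rx":0,"ry":0,"rz":0,"dx":12,"dy":18,"dz":-12,"gripper":-1},{"rx":0,"ry":0,"rz":0,"dx":12,"dy":18,"dz":-12,"gripper":-1},{"rx":0,"ry":0,"rz":0,"dx":12,"dy":18,"dz":-12,"gripper":-1},{"rx":0,"ry":0,"rz":0,"dx":12,"dy":18,"dz":-12,"gripper":-1},{"rx":0,"ry":0,"rz":0,"dx":12,"dy":18,"dz":-12,"gripper":-1},{"rx":0,"ry":0,"rz":0,"dx":10,"dy":15,"dz":-10,"gripper":-1},{"rx":0,"ry":0,"rz":0,"dx":8,"dy":10,"dz":-8,"gripper":-1},{"rx":0,"ry":0,"rz":0,"dx":4,"dy":6,"dz":-5,"gripper":-1},{"rx":0,"ry":0,"rz":0,"dx":1,"dy":2,"dz":-1,"gripper":-1},{"rx":0,"ry":0,"rz":0,"dx":0,"dy":0,"dz":0,"gripper":-1},{"rx":0,"ry":0,"rz":0,"dx":0,"dy":0,"dz":0,"gripper":-1},{"rx":0,"ry":0,"rz":0,"dx":0,"dy":0,"dz":0,"gripper":-1}]}}

```text
clock: 20.65
tcp_pos: [0.5787, -0.0664, 0.1799]
orientation: [-3.141, -0.006, 0.001]
contact_force: [-0.1, -0.3, -3.6]
grip_width: 0.0131
gripper_force: 50.4
```

Run:
```python
from h import *
o=r.get_obs();p=np.array(o["tcp_pos"]);print(p,o["contact_force"],o["clock"],o["grip_width"],o["gripper_force"])
F,a=hull("scene",200,100,180,160);G,b=hull("top",280,110,150,130);print(a,b)
f=p+[.075,.002,-.030]  # predicted box underside centre
for n,I in(("scene",F),("top",G)):
    print(n,"pred rim",proj(n,[[f[0]+sx*.06,f[1]+sy*.06,f[2]+.05] for sx,sy in((1,1),(1,-1),(-1,-1),(-1,1))]).round(1).tolist())
    k,_,st,ce=cv2.connectedComponentsWithStats(cv2.inRange(cv2.cvtColor(I,cv2.COLOR_BGR2HSV),(8,100,60),(22,255,255))); print([(int(st[i][4]),ce[i].round(1).tolist()) for i in range(1,k) if st[i][4]>5 and 150<ce[i][0]<450 and 80<ce[i][1]<280])
```

```text
[ 0.57868204 -0.06639626  0.17989888] [-0.07023792 -0.31896592 -3.57487009] 20.65 0.013112047572940363 50.35726547241211
[[271, 158], [281, 172], [288, 187], [288, 199], [250, 227], [220, 198], [215, 187], [254, 160]] [[353, 130], [353, 150], [348, 164], [332, 178], [333, 129]]
scene pred rim [[247.6, 215.8], [215.6, 185.9], [255.7, 159.4], [288.4, 186.0]]
[(212, [260.4, 191.9]), (239, [191.6, 194.1]), (48, [242.3, 204.9]), (47, [269.2, 223.5]), (14, [248.6, 229.6]), (8, [274.0, 232.5]), (181, [370.3, 234.0]), (55, [252.7, 241.3]), (33, [267.9, 241.9]), (63, [355.7, 252.8])]
top pred rim [[332.5, 127.9], [380.4, 129.7], [380.6, 176.4], [331.6, 174.7]]
[(15, [351.0, 140.0]), (173, [236.3, 182.3]), (38, [343.1, 184.1]), (174, [176.6, 276.8])]
```

The rim matches the predicted pose to about 1 px. About 260 px of brass show in the box, the size expected for four bushings, and the gate is back at its shut position. Handing in.

```bash
python3 -c "
from h import *
print(np.abs(r.get_obs()['qvel']).max()); print(r.hand_in())"
```

```text
0.0027846116467007695
the job is handed in; nothing more can be done
None
```

The job is handed in with the box held level and still about 15 cm above the bench over the yellow mark, the gate shut and all four bushings, as far as the pictures and load reading show, in the box; no verdict came back.

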